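# Seat a tablet punch against the stop of a V-block length gauge

### The arm

A 7-joint arm with a two-finger parallel gripper is mounted at the origin on the work surface. World frame = base frame: x ahead of the robot, y to its left, z up, the work surface at z = 0. Lengths are in m, angles in degrees, forces in N, time in s.
With the tool pointing down it reaches from about 0.425 to 0.875 m from the base axis. Payload 4.7 kg.
Tool frame: the origin (TCP) lies between the finger pads; the fingertips stand 8 mm ahead of it and the grasp point (between the pads) lies 11 mm behind it; z points along the fingers, y is the line along which they close (so a half turn about z gives the same grasp; the last joint's range is limited). The gripper opens to 87 mm and grips with 3 to 60 N. Pads are 19 mm wide; open, the fingers measure 117 mm over their backs; the gripper's body (75 mm by 190 mm) begins 51 mm behind the grasp point.
Start: joints at [-68.577, 18.392, -4.016, 83.108, 1.295, 78.541, -3.26], TCP at [0.229, 0.608, 0.231] pointing down, gripper open.
Joint ranges: [-163.93, 163.93], [-17.29, 119.83], [-79.2, 71.16], [3.27, 140.29], [-89.18, 269.18], [5.43, 117.66], [-154.24, 154.24]. Speed limits (degrees/s): [147.25, 147.25, 180, 180, 180, 180, 180].

### API

Orientations are given as [roll, pitch, yaw] about the fixed x, y, z axes, in that order (R = Rz(yaw) Ry(pitch) Rx(roll)).
In Python, from cell import env, viewer gives the robot as it stands. The module is installed in compiled form; this text tells all that it offers.
- The arm moves only by the tool arm_command, never from a script. Its argument "series" is a list of rows, each a list of 2 entries, a list of its own where there are three numbers: the shift along the tool's x, y, z in mm, then the turn about the tool's z in rad. A call has exactly 5 rows; each row is the pose to reach, as a shift and turn from the pose commanded when the call began, along the tool's axes at that moment; what a row does not reach only later rows make up. A row lasts 1/10 s, in which the tool goes at most 50 mm and 8.59 degrees, less where a joint would pass 70% of its speed; a pose out of reach is approached as far as the arm can. A call with a gripper value outside its range is refused whole. "grip" is the gripper command: -1 is fully open, 1 is shut, values between are in proportion, set as the call begins (left out, the last holds). The fingers move at their own pace and stop on an object; "grip_force" is the grip in N (left out, the last holds). Time passes only in rows, so rows that repeat a pose let the fingers close, or fill a call up. It gives the time, the measured TCP pose, the force, the opening and the grip force at its end, in the units of the state.
- env.get_obs(): the state, without advancing time (a new reading comes with each control period).
- viewer.read_camera(name): name is "scene" or "top" or "wrist"; returns (picture, depth): 480x640x3 uint8, blue, green, red; 480x640 float32, m along the optical axis (not along the pixel's ray), 0 where there is no reading.
- viewer.calibration(name): a dict with "K" (3x3 intrinsics, pixels), "T" (4x4, takes a point from camera to world coordinates); the wrist camera has in their place "hand_eye" (4x4, takes a point from camera to tool coordinates, whose origin is the TCP and whose axes are the flange's). Camera axes: x right, y up, looking along -z (the intrinsics and any distortion apply to the point x, -y, -z); pixel columns grow to the right and rows downward; lengths in m; the calibration is good to about 2 mm. A picture is of the moment at which its call begins: read the wrist's pose just before it. calibration takes no time and is no camera call.
- env.sign_off(): hands the job in; it is judged then, once.
The state is a dict: "time_s": time; "qpos": joint angles; "joint_velocities": joint speeds; "effort": joint torques, N m; "tool_pos": TCP position; "tool_rot": TCP orientation; "force": force on the tool from outside, world axes, zero at the start; "wrist_torque": the same for the moment, N m; "grip_width": finger opening in m; "grasp_force": force on a finger pad.
Only numpy, scipy, OpenCV 4.12 (cv2) and the standard library are available. Lean on these libraries where they do the work, as an engineer would, in place of code of your own. Each camera call takes 0.05 s, during which the arm holds its last target. There are 200 camera calls.

### The job

Take the steel tablet punch from its white rest, lay it in the open end of the V-groove of the gauge bed with its slim tip towards the end stop, and slide it gently along the groove, under the clear guard bridge, until the tip has pushed in the sprung feeler pin and bears on the stop button. Press it home for a moment with about 6 N on the stop, over and above the drag of the groove and never more than 15 N there, then let go and leave the punch lying in the groove with its tip up against the stop. Leave the mortar, the beaker and the weight where they are.

Things in the scene. Friction and masses are not known exactly. Their poses are not given: they have to be found in the camera images.
- punch_mid (a point): middle of the barrel of the loose steel tablet punch, on its axis: a stepped round bar 134 mm long, 0.3 to 0.55 kg, lying along its own y axis, slim tip at +y, head at -y. The barrel (25 mm diameter, 82 mm long) lies 41 mm to either side and holds the centre of mass within 4 mm of here. Starts on the rest; x and z turn as it rolls
- punch_tip (a point): centre of the flat end face of the slim tip (17 mm diameter, 30 mm long) of the punch, 71 mm along +y from punch_mid; same axes
- punch_head (a point): centre of the flat end face of the punch's head (24 mm diameter, 10 mm long, behind a neck of 15 mm diameter and 12 mm length), 63 mm along -y from punch_mid; same axes
- punch: the same punch; origin and axes as punch_mid
- rest: fixed white plastic rest, base 60 x 100 x 12 mm, with two V-notched feet 12 mm thick at y = -30 and +30 mm that carry the barrel; the 48 mm between them is free for fingers. Origin at the centre of its underside; its y axis runs along the punch towards the tip. There the punch axis lies 45 mm above the worktop, the tops of the notches 41 mm
- fixture: fixed gauge bed: base plate 100 (x) x 300 (y) x 12 mm, on it a steel V-block 44 mm wide, 290 mm long. Origin at the centre of its underside, on the worktop. The 90-degree groove runs along y at x = 0, from y -145 (open end) to +145 mm; lips 21 mm apart and 44 mm high, flat shoulders 40 mm high. Drag of the punch in it varies, about 2 to 6 N
- groove (a point): point in the open part of the groove, at bed y = -74 mm, on the axis of a punch lying in the groove (51 mm above the worktop); bed axes, +y along the groove to the stop. Laid with punch_mid here, the punch is clear of bridge and stop
- bridge (a point): centre of the top of the clear plastic guard bridge over the groove, bed y +20 to +65 mm, 84 mm above the worktop; underside 78 mm high, walls 58 mm apart inside. The punch passes beneath it, a gripper does not; the groove before it (y below +20 mm) is open above
- stop: fixed end stop on the bed beyond the bridge: dark block 50 mm wide, 16 mm thick, at bed y +105 to +122 mm. Origin on its face that looks to -y (bed axes), on the axis of a punch in the groove. From it a rigid 14 mm steel button stands out 4 to 24 mm, set anew each time and not measured: feel for it. A 6 mm sprung feeler pin stands 3 mm proud of the button (0.3 N, 1.2 N when flush)
- mortar: white porcelain mortar bowl, 110 mm across, 75 mm high; origin at the centre of its underside; bystander
- beaker: glass beaker, 68 mm across, 85 mm high; origin at the centre of its underside; bystander
- weight: brass knobbed weight, 48 mm across, 74 mm high; origin at the centre of its underside; bystander
Not all that is in view belongs to the job. There is more than one size of the punch; the job needs the largest.

How it is judged (in metres and radians):
On the way, in this order (a step that is already met when the one before it is completed fails the run):
1. the punch lies in the groove, tip towards the stop and still at least 25 mm short of it, ahead of the slide (y of punch_tip in the frame of stop below -0.025 m and y of punch_head in the frame of stop below -0.15 m and distance between punch_tip and stop below 0.19 m and z of punch_mid in the frame of stop below 0.003 m and x of punch_mid in the frame of stop between -0.003 and 0.003 m and angle between the y axis of punch and the y axis of fixture, either way round below 0.05 rad), for 0.2 s.
2. the tip is pressed on the stop button (pin fully in) with 2.5 N or more for 0.2 s, the punch lying in the groove (contact force between punch and stop above 2.5 N and z of punch_mid in the frame of stop below 0.003 m and angle between the y axis of punch and the y axis of fixture, either way round below 0.05 rad), for 0.2 s.
At the end, for the whole second after the job is handed in: The punch lies at rest in the V-groove, slim tip towards the stop (axis within 0.05 rad of the groove, seated to within 3 mm), its tip still holding the sprung feeler pin in with over 0.7 N, that is within about 1.6 mm of the stop button (contact force between punch and stop above 0.7 N and y of punch_tip in the frame of stop above -0.028 m and z of punch_mid in the frame of stop below 0.003 m and angle between the y axis of punch and the y axis of fixture, either way round below 0.05 rad and linear speed of punch below 0.01 m/s); the robot touches nothing.
It fails at once if the punch is pressed on the stop with more than 15 N (contact force between punch and stop above 15 N).
It fails at once if the punch is rammed into the gauge bed (over 40 N) (contact force between punch and fixture above 40 N).
It fails at once if a bystander is shifted by more than 15 mm (distance of any of mortar, beaker, weight from where it was at the start of the episode above 0.015 m).
It also fails if it takes over 69 s, if anything falls off the work surface, if the arm or the gripper's body presses on something with over 40 N, if the wrist force passes 120 N, or if a joint passes its speed limit or range.

## Working session

There is one attempt and no reset: what is moved stays moved. The work goes in short steps, Python scripts to look and compute and a tool call to move; the robot and the scene stay as the last step left them, time stands still between calls to the robot, and variables do not carry over. Pictures are saved under pics/ and viewed, at most 10 in all, crops included, and the job is handed in when it is done.

Besides the shell and the picture viewer there is one more tool, called as name([rows], argument=value, ...), one row to a line, values as JSON. arm_command: Moves the arm, as the interface text tells. Its arguments: {"type":"object","properties":{"series":{"type":"array"},"grip":{"type":"number"},"grip_force":{"type":"number"}},"required":["series"]}

```bash
mkdir -p pics; cat > h.py <<'E'
import numpy as np, cv2
from cell import env, viewer
from scipy.spatial.transform import Rotation as R
def snap(n):
    im,d=viewer.read_camera(n); im=np.array(im); return im,np.array(d)
def pts(d,K,T):
    v,u=np.indices(d.shape); x=(u-K[0,2])/K[0,0]*d; y=(v-K[1,2])/K[1,1]*d
    P=np.stack([x,-y,-d],-1); return P@T[:3,:3].T+T[:3,3]
E
python3 - <<'E'
from h import *
print(env.get_obs())
for n in("scene","top"):
    im,d=snap(n); cv2.imwrite(f'pics/{n}0.png',im); c=viewer.calibration(n); print(n,c)
    np.savez(f'{n}0.npz',im=im,d=d); print((d>0).mean())
print(viewer.calibration("wrist"))
E
```

```text
{'time_s': 0.0, 'qpos': array([-68.57881321,  18.43633221,  -4.01648244,  83.17379418,
         1.29485788,  78.54068331,  -3.26148254]), 'joint_velocities': array([ 0.04155107, -0.00334733, -0.04733527,  0.03926127, -0.02474341,
        0.00106733, -0.05141398]), 'effort': array([-7.40653354e-05, -4.91301441e+01, -4.03882088e-01, -3.12529385e+01,
       -6.39981357e-02,  4.37835208e-02,  1.47716569e-04]), 'tool_pos': array([0.2286886 , 0.60787668, 0.22950225]), 'tool_rot': array([-1.79894428e+02,  5.30097356e-03,  1.59387935e+02]), 'force': array([-0.4480461 ,  0.5985667 ,  0.17322302]), 'wrist_torque': array([-0.03698625,  0.00621463,  0.01649224]), 'grasp_force': 0.0, 'grip_width': 0.08670490903679998}
scene {'K': array([[478.65473078,   0.        , 317.20765135],
       [  0.        , 478.65473078, 244.48187737],
       [  0.        ,   0.        ,   1.        ]]), 'T': array([[-0.82049957, -0.3618811 ,  0.44251838,  1.02048783],
       [ 0.57130788, -0.54577451,  0.6129743 ,  0.63071598],
       [ 0.01969144,  0.75575939,  0.65455328,  0.7632381 ],
       [ 0.        ,  0.      
[... 296 characters left out ...]
5, -0.00897128, -0.00586569,  0.01219623],
       [-0.00702358,  0.13502482,  0.99081732,  1.03966837],
       [ 0.        ,  0.        ,  0.        ,  1.        ]])}
0.9961555989583334
{'K': array([[406.9064366 ,   0.        , 316.48305325],
       [  0.        , 406.9064366 , 243.23968457],
       [  0.        ,   0.        ,   1.        ]]), 'hand_eye': array([[ 1.08686970e-03,  9.64068873e-01,  2.65650196e-01,
         7.25922049e-02],
       [ 9.99999330e-01, -1.15338673e-03,  9.43920692e-05,
         1.04888526e-03],
       [ 3.97397866e-04,  2.65649916e-01, -9.64069481e-01,
        -1.54639808e-01],
       [ 0.00000000e+00,  0.00000000e+00,  0.00000000e+00,
         1.00000000e+00]])}
```

View pics/top0.png

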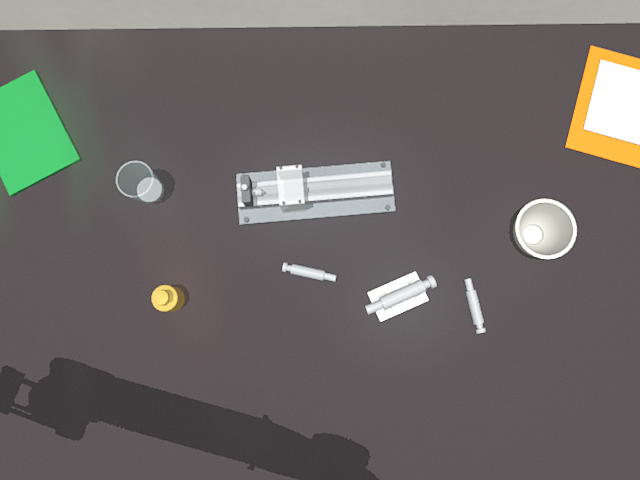

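View pics/scene0.png

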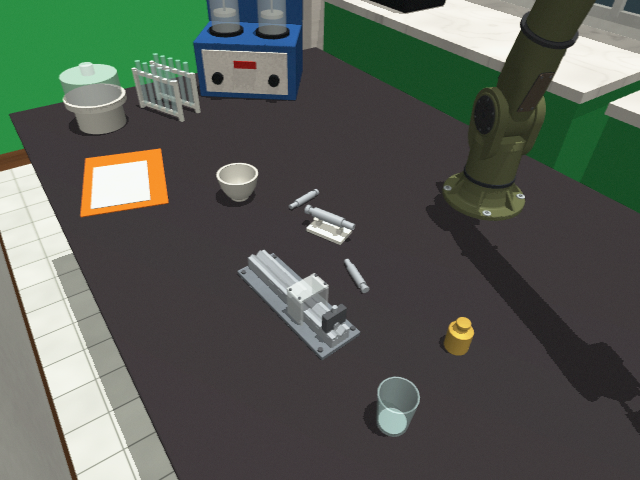

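The top view shows the fixture at about (237–395, 162–223), with the stop on the left (+y) and the open end on the right. The large punch is on its rest at about (398, 296), tip at lower left (368, 309) and head at (432, 283). Both views agree, and the two smaller punches are decoys. Next I'll measure in metric coordinates.

```bash
python3 - <<'E'
from h import *
for n in("top","scene"):
    f=np.load(f'{n}0.npz'); c=viewer.calibration(n); P=pts(f['d'],c['K'],c['T']); Z=P[...,2]; ok=f['d']>0
    im=f['im'].astype(int)
    if n=="top":
        v,u=np.indices(Z.shape)
        reg=(abs(u-316)<95)&(abs(v-192)<50); rp=(abs(u-400)<45)&(abs(v-296)<40)
    else:
        reg=(abs(P[...,0]-X0[0])<.12)&(abs(P[...,1]-X0[1])<.2); rp=np.hypot(P[...,0]-p0[0],P[...,1]-p0[1])<.075
    tb=P[ok&reg&(abs(Z)<.006)|ok&rp&(abs(Z)<.006)]; print(n,'table z',np.median(tb[:,2]),tb[:,2].std())
    for lo,hi in((.007,.018),(.034,.048)):
        Q=P[ok&reg&(Z>lo)&(Z<hi)]; r=cv2.minAreaRect((Q[:,:2]*1000).astype(np.float32)); print(' fix',lo,len(Q),r,np.median(Q[:,2]))
        if lo<.01: X0=np.array(r[0])/1000
    Q=P[ok&rp&(Z>.05)&(Z<.075)]; m=Q[:,:2].mean(0); l=cv2.fitLine((Q[:,:2]*1000).astype(np.float32),cv2.DIST_HUBER,0,.01,.01).ravel(); 
    s=(Q[:,:2]*1000-l[2:])@l[:2]; print(' barrel z>.05',len(Q),l,s.min(),s.max(),Q[:,2].max(), 'mid',(l[2:]+l[:2]*(s.min()+s.max())/2))
    p0=m
    Q=P[ok&rp&(Z>.03)]; r=cv2.minAreaRect((Q[:,:2]*1000).astype(np.float32)); print(' punch rect',r)
    Q=P[ok&rp&(Z>.007)&(Z<.018)]; r=cv2.minAreaRect((Q[:,:2]*1000).astype(np.float32)); print(' rest rect',r)
E
```

```text
top table z -5.3283150376337574e-05 0.0019024650458950218
 fix 0.007 3473 ((644.7122802734375, 46.79331970214844), (107.53791046142578, 300.13055419921875), 4.267679691314697) 0.011915268308958726
 fix 0.034 2621 ((648.1917724609375, 46.596336364746094), (67.05645751953125, 291.5414733886719), 8.90728759765625) 0.03964308919626314
 barrel z>.05 788 [ 3.9445406e-01 -9.1891569e-01  4.4711868e+02 -1.0670068e+02] -66.76261035505539 66.93037993974447 0.06193190428721185 mid [ 447.15177156 -106.77776665]
 punch rect ((447.2420959472656, -106.75897979736328), (35.36118698120117, 133.6930694580078), 23.03363609313965)
 rest rect ((447.0322570800781, -106.767822265625), (60.009891510009766, 100.71723937988281), 22.931976318359375)
scene table z -0.0008610767868860725 0.00153275997519948
 fix 0.007 2074 ((652.3948364257812, 45.27294921875), (102.2790756225586, 302.4465026855469), 4.229168891906738) 0.011230980635371923
 fix 0.034 1600 ((656.7691650390625, 44.98951721191406), (70.33438873291016, 292.6220703125), 7.783128261566162) 0.038995841856175495
 barrel z>.05 267 [ 3.9798862e-01 -9.1739035e-01  4.5575534e+02 -1.0825323e+02] -69.6807522795947 66.1930257739766 0.06141822336871994 mid [ 455.06130285 -106.65342392]
 punch rect ((453.17523193359375, -107.45153045654297), (32.568424224853516, 135.76556396484375), 26.010896682739258)
 rest rect ((455.2950744628906, -106.76031494140625), (56.360443115234375, 102.16303253173828), 24.775846481323242)
```

arm_command([
  [[-36, -32, -1], 0.14],
  [[-72, -64, -3], 0.28],
  [[-108, -96, -4], 0.42],
  [[-144, -128, -6], 0.56],
  [[-180, -160, -7], 0.7],
], grip=-1)

```text
time_s: 0.6
tool_pos: [0.3416, 0.3932, 0.2373]
tool_rot: [-180.0, 0.0, 118.9]
force: [0.1, 0.3, 0.9]
grip_width: 0.0872
grasp_force: 0.0
```

```bash
cat >> h.py <<'E'
def delta(xyz,yaw):
    o=env.get_obs(); r=R.from_euler('xyz',o['tool_rot'],degrees=True)
    d=r.inv().apply(np.array(xyz)-o['tool_pos'])*1000
    t=-np.radians((yaw-o['tool_rot'][2]+180)%360-180)
    print('t',o['time_s'],'pos',o['tool_pos'].round(4),'rot',o['tool_rot'].round(2),'-> shift mm',d.round(2),'turn',round(t,4),'F',o['force'].round(2),'w',round(o['grip_width'],4),'q',o['qpos'].round(1))
E
python3 -c "
from h import *
delta([.55,0,.25],94.27)"
```

```text
t 0.6 pos [0.3416 0.3932 0.2373] rot [-179.98    0.    118.95] -> shift mm [-444.96   -7.93  -12.67] turn 0.4307 F [0.15 0.31 0.91] w 0.0872 q [-58.3   2.4   6.5 101.   -0.3  76.6 -22.7]
```

arm_command([
  [[-45, -1, -1], 0.09],
  [[-90, -2, -3], 0.18],
  [[-135, -3, -4], 0.27],
  [[-180, -4, -5], 0.36],
  [[-225, -4, -6], 0.43],
])

```text
time_s: 1.1
tool_pos: [0.4479, 0.1952, 0.2434]
tool_rot: [-180.0, -0.0, 94.5]
force: [-0.0, 0.2, -0.0]
grip_width: 0.0871
grasp_force: 0.0
```

```bash
python3 -c "
from h import *
delta([.55,0,.25],94.27)"
```

```text
t 1.1 pos [0.4479 0.1952 0.2434] rot [-1.7999e+02 -1.0000e-02  9.4460e+01] -> shift mm [-202.53   86.66   -6.64] turn 0.0033 F [-0.02  0.24 -0.01] w 0.0871 q [-45.9  -2.3  18.8 104.9   0.7  77.3 -22.8]
```

arm_command([
  [[-45, 19, -2], 0.0],
  [[-90, 38, -3], 0.0],
  [[-135, 57, -5], 0.0],
  [[-180, 76, -6], 0.0],
  [[-202, 87, -7], 0.003],
])

```text
time_s: 1.6
tool_pos: [0.5514, -0.0027, 0.2506]
tool_rot: [180.0, 0.1, 94.1]
force: [-1.0, 0.5, 0.9]
grip_width: 0.0868
grasp_force: 0.0
```

arm_command([
  [[0, 0, 0], 0],
  [[0, 0, 0], 0],
  [[0, 0, 0], 0],
  [[0, 0, 0], 0],
  [[0, 0, 0], 0],
])

```text
time_s: 2.1
tool_pos: [0.5503, 0.0041, 0.2506]
tool_rot: [180.0, -0.0, 94.6]
force: [-0.0, -0.3, 0.6]
grip_width: 0.0871
grasp_force: 0.0
```

```bash
python3 - <<'E'
from h import *
delta([.55,0,.25],94.27)
o=env.get_obs(); im,d=snap('wrist'); cv2.imwrite('pics/w1.png',im)
c=viewer.calibration('wrist'); T=np.eye(4); T[:3,:3]=R.from_euler('xyz',o['tool_rot'],degrees=True).as_matrix(); T[:3,3]=o['tool_pos']; T=T@c['hand_eye']
np.savez('w1.npz',im=im,d=d,T=T,K=c['K'])
P=pts(d,c['K'],T); Z=P[...,2]; ok=d>0
reg=(abs(P[...,0]-.647)<.075)&(abs(P[...,1]-.046)<.17); rp=np.hypot(P[...,0]-.449,P[...,1]+.107)<.078
print('table',np.median(Z[ok&(abs(Z)<.008)]))
mm=lambda Q:(Q[:,:2]*1000).astype(np.float32)
for lo,hi in((.007,.018),(.036,.048)):
    Q=P[ok&reg&(Z>lo)&(Z<hi)]; print(' fix',lo,len(Q),cv2.minAreaRect(mm(Q)),np.median(Q[:,2]))
Q=P[ok&rp&(Z>.03)]; print(' punch',cv2.minAreaRect(mm(Q)),Q[:,2].max())
Q=P[ok&rp&(Z>.053)]; print(' line',cv2.fitLine(mm(Q),cv2.DIST_HUBER,0,.01,.01).ravel())
Q=P[ok&rp&(Z>.007)&(Z<.018)]; print(' rest',cv2.minAreaRect(mm(Q)))
E
```

```text
t 2.1 pos [0.5503 0.0041 0.2506] rot [ 1.80e+02 -3.00e-02  9.46e+01] -> shift mm [-4.03 -0.66  0.58] turn 0.0057 F [-0.03 -0.34  0.59] w 0.0871 q [-32.9   5.7  32.1  96.9  -3.1  78.3   4.3]
table 0.0005845572981345581
 fix 0.007 13036 ((652.0541381835938, 45.873687744140625), (100.87651824951172, 299.08221435546875), 4.477405071258545) 0.01267193332578706
 fix 0.036 9233 ((645.5894775390625, 45.1929931640625), (58.1278076171875, 283.83282470703125), 4.431285381317139) 0.040546542792103124
 punch ((453.5443115234375, -107.65220642089844), (34.67781066894531, 134.79443359375), 27.081872940063477) 0.05972964333748104
 line [ 3.9899078e-01 -9.1695493e-01  4.5229077e+02 -1.1003989e+02]
 rest ((447.78125, -98.84109497070312), (60.16352081298828, 79.81120300292969), 23.267820358276367)
```

View pics/w1.png

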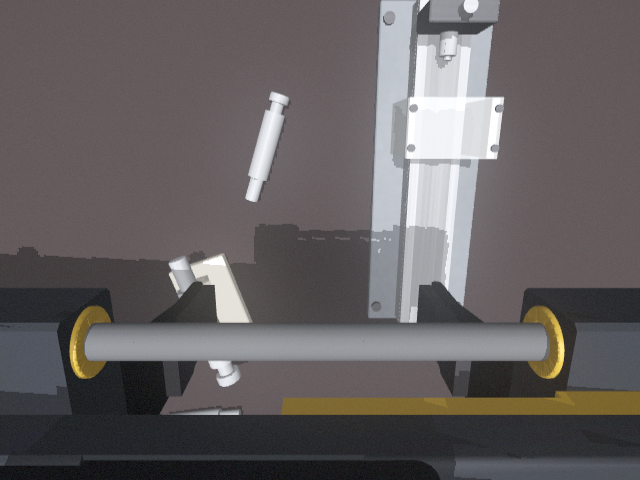

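The wrist view shows the fixture upright at columns 370–500 (bridge at rows 97–158, button and pin at (448, 45)). The punch is partly hidden by the gripper at (180–240, 260–385). Wrist and scene agree on the fixture at about (652, 46) mm, and the top camera is about 8 mm off in x. I'll take a clear wrist view of the punch before grasping.

```bash
python3 -c "
from h import *
delta([.485,-.18,.2],113.4)"
```

```text
t 2.15 pos [0.5504 0.0038 0.2506] rot [ 1.7999e+02 -2.0000e-02  9.4570e+01] -> shift mm [-178.    -79.88   50.53] turn -0.3286 F [ 0.75  0.7  -0.22] w 0.0873 q [-32.9   5.7  32.1  96.9  -3.1  78.3   4.3]
```

arm_command([
  [[-40, -18, 10], -0.07],
  [[-80, -36, 20], -0.14],
  [[-120, -54, 32], -0.21],
  [[-155, -70, 44], -0.28],
  [[-178, -80, 50], -0.329],
])

```text
time_s: 2.65
tool_pos: [0.4828, -0.1836, 0.1999]
tool_rot: [-180.0, -0.0, 113.3]
force: [-0.3, 0.1, -0.1]
grip_width: 0.087
grasp_force: 0.0
```

arm_command([
  [[0, 0, 0], 0],
  [[0, 0, 0], 0],
  [[0, 0, 0], 0],
  [[0, 0, 0], 0],
  [[0, 0, 0], 0],
])

```text
time_s: 3.15
tool_pos: [0.4853, -0.1798, 0.2007]
tool_rot: [180.0, 0.0, 113.4]
force: [0.5, 0.2, 0.2]
grip_width: 0.0869
grasp_force: 0.0
```

```bash
cat >> h.py <<'E'
def wrist(name):
    o=env.get_obs(); im,d=snap('wrist'); cv2.imwrite(f'pics/{name}.png',im)
    c=viewer.calibration('wrist'); T=np.eye(4); T[:3,:3]=R.from_euler('xyz',o['tool_rot'],degrees=True).as_matrix(); T[:3,3]=o['tool_pos']; T=T@c['hand_eye']
    np.savez(name+'.npz',im=im,d=d,T=T,K=c['K'])
    return im,d,pts(d,c['K'],T)
mm=lambda Q:(Q[:,:2]*1000).astype(np.float32)
E
python3 - <<'E'
from h import *
delta([.453,-.107,.2],113.4)
im,d,P=wrist('w2')
Z=P[...,2]; ok=d>0; rp=ok&(np.hypot(P[...,0]-.453,P[...,1]+.107)<.085)
print('table',np.median(Z[ok&(abs(Z)<.008)]))
Q=P[rp&(Z>.03)&(Z<.07)]; r=cv2.minAreaRect(mm(Q)); print(' punch',len(Q),r,Q[:,2].max())
a=np.array([np.cos(np.radians(113.4)),np.sin(np.radians(113.4))])
s=mm(Q)@a; n=mm(Q)@np.array([-a[1],a[0]])
B=P[rp&(Z>.0535)&(Z<.07)]; l=cv2.fitLine(mm(B),cv2.DIST_HUBER,0,.01,.01).ravel(); print('line',l,np.degrees(np.arctan2(l[1],l[0])))
for k in np.arange(s.min(),s.max(),8):
    m=(s>=k)&(s<k+8); print(round(k-s.min()),m.sum(),'width',np.ptp(n[m]).round(1),'mid n',(n[m].min()+n[m].max())/2,'zmax',Q[m,2].max().round(4))
print('s',s.min(),s.max())
Q=P[rp&(Z>.007)&(Z<.018)]; print(' rest',cv2.minAreaRect(mm(Q)),np.median(Q[:,2]))
E
```

```text
t 3.15 pos [ 0.4853 -0.1798  0.2007] rot [179.98   0.   113.44] -> shift mm [79.7  -0.7   0.71] turn 0.0006 F [0.5  0.24 0.16] w 0.0869 q [-21.3   2.9  40.3 105.4  -2.   72.3  43. ]
table 0.0005717050643495591
 punch 6363 ((451.23486328125, -108.58472442626953), (35.06789016723633, 133.77261352539062), 22.972171783447266) 0.05989667340418742
line [ 3.9366159e-01 -9.1925544e-01  4.5163046e+02 -1.0987300e+02] -66.81747
0 304 width 23.2 mid n -370.4860229160973 zmax 0.0588
8 283 width 23.0 mid n -370.5681929247255 zmax 0.0586
16 224 width 24.0 mid n -370.59476435331146 zmax 0.059
24 381 width 34.8 mid n -370.84883688239063 zmax 0.0597
32 501 width 34.8 mid n -370.8718677445606 zmax 0.0596
40 433 width 34.6 mid n -370.86312679482154 zmax 0.0595
48 402 width 24.3 mid n -371.0606081564784 zmax 0.0594
56 372 width 24.1 mid n -371.0555397800683 zmax 0.0594
64 406 width 23.9 mid n -371.0762115436162 zmax 0.0599
72 409 width 23.7 mid n -371.0734356714148 zmax 0.0597
80 423 width 23.5 mid n -371.10831122538445 zmax 0.0596
88 525 width 34.6 mid n -370.94084799874304 zmax 0.0597
96 586 width 35.0 mid n -371.3119552635001 zmax 0.0596
104 275 width 23.7 mid n -371.532713411637 zmax 0.056
112 306 width 16.0 mid n -371.1206624818399 zmax 0.0556
120 306 width 15.9 mid n -371.1105607337448 zmax 0.0553
128 227 width 15.8 mid n -371.12806041113697 zmax 0.0549
s -345.79730796468095 -211.96742915382143
 rest ((451.1730651855469, -108.45586395263672), (60.116790771484375, 99.98371887207031), 23.18132781982422) 0.01247794643707989
```

View pics/w2.png

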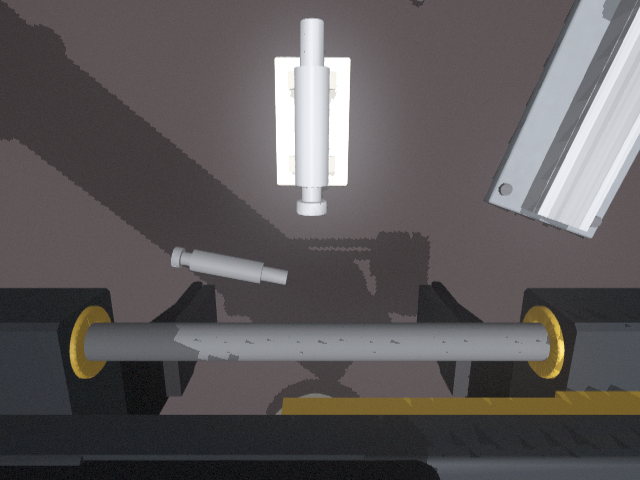

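The wrist view shows the punch clear on its rest: head at (311, 208), tip at (312, 22). The sizes match (134 mm long, barrel about 24 mm, tip 16 mm, rest 60x100). punch_mid comes out at about (452.7, -112.2) mm, axis yaw 113.2°. I'll grasp there with the TCP at z = 48 mm.

```bash
python3 -c "
from h import *
delta([.4527,-.1122,.048],113.17)"
```

```text
t 3.2 pos [ 0.4852 -0.1801  0.2007] rot [179.98   0.   113.41] -> shift mm [ 75.22  -2.94 152.69] turn 0.0042 F [-0.9  -0.26 -1.17] w 0.0871 q [-21.3   2.9  40.3 105.4  -2.   72.3  43. ]
```

arm_command([
  [[30, -1, 20], 0.004],
  [[60, -2, 45], 0.004],
  [[75, -3, 75], 0.004],
  [[75, -3, 100], 0.004],
  [[75, -3, 120], 0.004],
])

```text
time_s: 3.7
tool_pos: [0.4518, -0.112, 0.0793]
tool_rot: [-180.0, -0.0, 113.2]
force: [-0.4, -0.2, -0.0]
grip_width: 0.087
grasp_force: 0.0
```

arm_command([
  [[0, 0, 12], 0],
  [[0, 0, 24], 0],
  [[0, 0, 33], 0],
  [[0, 0, 33], 0],
  [[0, 0, 33], 0],
])

```text
time_s: 4.2
tool_pos: [0.4527, -0.1135, 0.0479]
tool_rot: [180.0, 0.0, 113.1]
force: [0.1, 0.6, -0.6]
grip_width: 0.0873
grasp_force: 0.0
```

```bash
python3 -c "
from h import *
delta([.4527,-.1122,.048],113.17)"
```

```text
t 4.2 pos [ 0.4527 -0.1135  0.0479] rot [1.7998e+02 2.0000e-02 1.1308e+02] -> shift mm [ 1.16  0.5  -0.12] turn -0.0016 F [ 0.12  0.58 -0.62] w 0.0873 q [-24.2   7.   37.  121.1  -5.3  53.4  38.8]
```

arm_command([
  [[0, 0, 0], 0],
  [[0, 0, 0], 0],
  [[0, 0, 0], 0],
  [[0, 0, 0], 0],
  [[0, 0, 0], 0],
], grip=1, grip_force=10)

```text
time_s: 4.7
tool_pos: [0.4524, -0.1132, 0.0477]
tool_rot: [180.0, -0.0, 113.1]
force: [-0.5, 0.1, -0.2]
grip_width: 0.0548
grasp_force: 0.0
```

arm_command([
  [[0, 0, 0], 0],
  [[0, 0, 0], 0],
  [[0, 0, 0], 0],
  [[0, 0, 0], 0],
  [[0, 0, 0], 0],
])

```text
time_s: 5.2
tool_pos: [0.4525, -0.1132, 0.0476]
tool_rot: [180.0, 0.0, 113.1]
force: [1.1, -0.2, -0.5]
grip_width: 0.0245
grasp_force: 10.0
```

arm_command([
  [[0, 0, 0], 0],
  [[0, 0, 0], 0],
  [[0, 0, -5], 0],
  [[0, 0, -15], 0],
  [[0, 0, -30], 0],
], grip_force=40)

```text
time_s: 5.7
tool_pos: [0.4509, -0.1133, 0.0774]
tool_rot: [-179.8, -0.1, 113.1]
force: [1.3, 0.3, -4.1]
grip_width: 0.0237
grasp_force: 40.0
```

arm_command([
  [[0, 0, -20], 0],
  [[0, 0, -45], 0],
  [[0, 0, -75], 0],
  [[0, 0, -90], 0],
  [[0, 0, -90], 0],
])

```text
time_s: 6.2
tool_pos: [0.4537, -0.1137, 0.1702]
tool_rot: [179.7, 0.1, 113.1]
force: [-0.1, 0.5, -4.1]
grip_width: 0.024
grasp_force: 40.0
```

```bash
python3 -c "
from h import *
delta([.65,-.10,.165],94.4)"
```

```text
t 6.2 pos [ 0.4537 -0.1137  0.1702] rot [1.7973e+02 8.0000e-02 1.1307e+02] -> shift mm [-64.32 185.92   6.13] turn 0.3259 F [-0.06  0.55 -4.09] w 0.024 q [-26.2  -3.5  36.2 114.    2.1  68.6  32.3]
```

arm_command([
  [[-13, 37, -4], 0.07],
  [[-26, 74, -8], 0.14],
  [[-40, 112, -12], 0.21],
  [[-54, 150, -16], 0.28],
  [[-70, 190, -20], 0.326],
])

```text
time_s: 6.7
tool_pos: [0.655, -0.1024, 0.1857]
tool_rot: [-179.8, -0.0, 94.3]
force: [-0.5, 0.4, -2.4]
grip_width: 0.0243
grasp_force: 40.0
```

arm_command([
  [[0, 0, 0], 0],
  [[0, 0, 0], 0],
  [[0, 0, 0], 0],
  [[0, 0, 0], 0],
  [[0, 0, 0], 0],
])

```text
time_s: 7.2
tool_pos: [0.6538, -0.1033, 0.1882]
tool_rot: [180.0, -0.1, 94.4]
force: [1.5, -0.4, -4.2]
grip_width: 0.0235
grasp_force: 40.0
```

```bash
python3 - <<'E'
from h import *
im,d,P=wrist('w3'); delta([.6577,-.028,.12],94.4)
Z=P[...,2]; ok=d>0
print('table',np.median(Z[ok&(abs(Z)<.008)]))
reg=ok&(abs(P[...,0]-.652)<.08)&(P[...,1]>-.12)&(P[...,1]<.2)
yaw=np.radians(94.4); a=np.array([np.cos(yaw),np.sin(yaw)]); nn=np.array([a[1],-a[0]])  # bed x
s=(P[...,:2]-[.652,.0458])@a*1000; n=(P[...,:2]-[.652,.0458])@nn*1000
for nm,lo,hi in(('plate',.007,.018),('block',.035,.047)):
    m=reg&(Z>lo)&(Z<hi); print(nm,m.sum(),'s',s[m].min(),s[m].max(),'z',np.median(Z[m]))
    for k in range(-150,10,20):
        q=m&(s>=k)&(s<k+20)
        if q.sum()>50: print(k,q.sum(),'n',np.percentile(n[q],[.5,99.5]).round(1))
h=ok&(Z>.10)&(P[...,1]<.1); print('held',h.sum())
v,u=np.indices(Z.shape); h&=(abs(u-316)<60)&(v<285)
Q=P[h]; print('punch held line',cv2.fitLine(mm(Q),cv2.DIST_HUBER,0,.01,.01).ravel(), 's',s[h].min(),s[h].max(),'z',Q[:,2].min(),Q[:,2].max())
E
```

```text
t 7.25 pos [ 0.654  -0.1033  0.1883] rot [ 1.7994e+02 -5.0000e-02  9.4390e+01] -> shift mm [74.69  9.37 68.37] turn -0.0002 F [ 0.14  0.52 -4.4 ] w 0.0238 q [-21.8  24.1  37.9  85.8 -15.1  75.2  21.9]
table 0.000587972537330006
plate 14306 s -150.10851494436326 16.77663324357724 z 0.01251071331263523
-150 1223 n [-49.7  49.7]
-130 1438 n [-49.5  49.7]
-110 1493 n [-49.6  49.6]
-90 1620 n [-49.8  49.4]
-70 1816 n [-49.7  49.4]
-50 1901 n [-49.7  49.5]
-30 1998 n [-49.8  49.3]
-10 2099 n [-49.8  49.3]
block 9770 s -145.35288715159908 9.998627203914657 z 0.04036420622903206
-150 226 n [ 7.2 21.9]
-130 525 n [ 7.5 21.9]
-110 548 n [ 7.2 21.9]
-90 1000 n [-21.6  21.7]
-70 1742 n [-21.6  21.7]
-50 1836 n [-22.   21.6]
-30 1947 n [-21.8  21.6]
-10 1946 n [-22.1  21.5]
held 114489
punch held line [ 7.7713683e-02 -9.9697572e-01  6.5048645e+02 -5.8782368e+01] s -137.2791266537855 -76.7577135876994 z 0.1777767832551061 0.2001171396153128
```

View pics/w3.png

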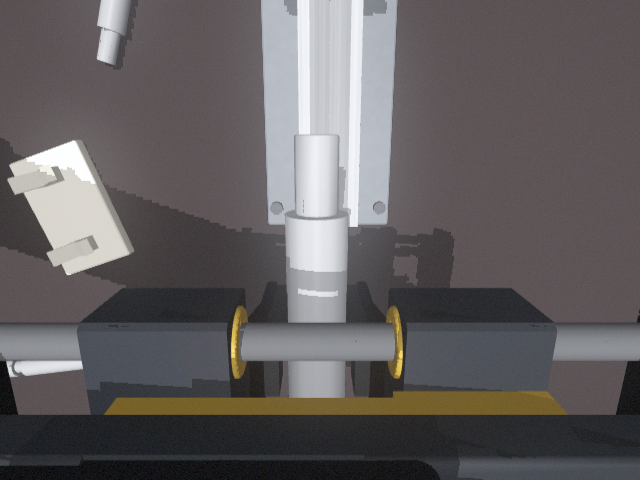

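The wrist view shows the held punch straight (tip face at about (317, 137)), with the bed plate centred at (329, 110). The punch line, TCP and bed all agree to about 0.5 mm, so I need to shift +75 mm along the bed and +9.4 mm across it. Then I'll lower; seated, the TCP should be at about z = 53.7 mm.

arm_command([
  [[25, 3, 10], 0],
  [[50, 6, 25], 0],
  [[75, 9.4, 45], 0],
  [[75, 9.4, 70], 0],
  [[75, 9.4, 95], 0],
])

```text
time_s: 7.75
tool_pos: [0.6583, -0.0255, 0.0925]
tool_rot: [179.9, -0.1, 94.6]
force: [-0.5, -1.4, -4.1]
grip_width: 0.0242
grasp_force: 40.0
```

arm_command([
  [[0, 0, 10], 0],
  [[0, 0, 20], 0],
  [[0, 0, 28], 0],
  [[0, 0, 33], 0],
  [[0, 0, 33], 0],
])

```text
time_s: 8.25
tool_pos: [0.6581, -0.0277, 0.0594]
tool_rot: [-180.0, -0.0, 94.4]
force: [-0.1, -0.5, -5.0]
grip_width: 0.0241
grasp_force: 40.0
```

```bash
cat >> h.py <<'E'
def bed():
    o=env.get_obs(); y=np.radians(94.42); a=np.array([np.cos(y),np.sin(y)]); nn=np.array([a[1],-a[0]]); e=(o['tool_pos'][:2]-[.652,.0458])*1000
    f=o['force']; print('t',o['time_s'],'bed s',(e@a).round(2),'n',(e@nn).round(2),'z',(o['tool_pos'][2]*1000).round(2),'rot',o['tool_rot'].round(2),'Fs',(f[:2]@a).round(2),'Fn',(f[:2]@nn).round(2),'Fz',f[2].round(2),'w',round(o['grip_width'],4))
E
python3 -c "
from h import *
bed()"
```

```text
t 8.25 bed s -73.77 n 0.38 z 59.41 rot [-1.7999e+02 -1.0000e-02  9.4400e+01] Fs -0.46 Fn -0.18 Fz -5.0 w 0.0241
```

Aligned, with the punch about 6 mm above its seat. I'll lower slowly.

arm_command([
  [[0, 0, 1], 0],
  [[0, 0, 2], 0],
  [[0, 0, 3], 0],
  [[0, 0, 4], 0],
  [[0, 0, 4], 0],
])

```text
time_s: 8.75
tool_pos: [0.6581, -0.0276, 0.0555]
tool_rot: [-180.0, -0.0, 94.4]
force: [-0.7, -0.0, -4.8]
grip_width: 0.0242
grasp_force: 40.0
```

arm_command([
  [[0, 0, 0.3], 0],
  [[0, 0, 0.6], 0],
  [[0, 0, 0.9], 0],
  [[0, 0, 1.2], 0],
  [[0, 0, 1.2], 0],
])

```text
time_s: 9.25
tool_pos: [0.6582, -0.0276, 0.0546]
tool_rot: [180.0, -0.0, 94.4]
force: [-0.1, 0.1, -1.9]
grip_width: 0.0243
grasp_force: 40.0
```

```bash
python3 -c "
from h import *
bed()"
```

```text
t 9.25 bed s -73.7 n 0.48 z 54.6 rot [ 1.800e+02 -1.000e-02  9.441e+01] Fs 0.06 Fn -0.12 Fz -1.9 w 0.0243
```

arm_command([
  [[0, 0, 0.2], 0],
  [[0, 0, 0.4], 0],
  [[0, 0, 0.4], 0],
  [[0, 0, 0.4], 0],
  [[0, 0, 0.4], 0],
], grip_force=10)

```text
time_s: 9.75
tool_pos: [0.6582, -0.0276, 0.0545]
tool_rot: [180.0, -0.0, 94.4]
force: [-4.2, 1.4, 4.1]
grip_width: 0.0243
grasp_force: 10.0
```

arm_command([
  [[0, 0, 0], 0],
  [[0, 0, 0], 0],
  [[0, 0, 0], 0],
  [[0, 0, 0], 0],
  [[0, 0, 0], 0],
], grip=-0.2)

```text
time_s: 10.25
tool_pos: [0.6584, -0.0276, 0.054]
tool_rot: [180.0, 0.0, 94.4]
force: [0.0, -0.2, 0.0]
grip_width: 0.0502
grasp_force: 0.0
```

```bash
python3 -c "
from h import *
bed()"
```

```text
t 10.25 bed s -73.7 n 0.7 z 53.98 rot [179.97   0.    94.41] Fs -0.17 Fn -0.01 Fz 0.05 w 0.0502
```

arm_command([
  [[0, 0, -15], 0],
  [[0, 0, -35], 0],
  [[0, 0, -65], 0],
  [[-35, 0, -95], 0],
  [[-70, 0, -110], 0],
])

```text
time_s: 10.75
tool_pos: [0.6655, -0.097, 0.1685]
tool_rot: [179.7, 0.0, 94.6]
force: [0.9, -1.2, -0.2]
grip_width: 0.0521
grasp_force: 0.0
```

arm_command([
  [[-26, 0, 0], 0],
  [[-26, 0, 0], 0],
  [[-26, 0, 0], 0],
  [[-26, 0, 0], 0],
  [[-26, 0, 0], 0],
], grip=1)

```text
time_s: 11.25
tool_pos: [0.6657, -0.1213, 0.1638]
tool_rot: [-180.0, -0.1, 94.6]
force: [0.2, -0.2, 0.7]
grip_width: 0.02
grasp_force: 0.0
```

```bash
cat >> h.py <<'E'
def see(name):
    bed(); im,d,P=wrist(name); ok=d>0; Z=P[...,2]
    y=np.radians(94.42); a=np.array([np.cos(y),np.sin(y)]); nn=np.array([a[1],-a[0]])
    E=(P[...,:2]-[.652,.0458])*1000; s=E@a; n=E@nn
    m=ok&(abs(n)<14)&(Z>.0475)&(Z<.072)&(s<15)&(s>-175)
    l=cv2.fitLine(np.stack([s[m],n[m]],1).astype(np.float32),cv2.DIST_HUBER,0,.01,.01).ravel()
    print('punch',m.sum(),'s',s[m].min(),s[m].max(),'line',l)
    for k in range(int(s[m].min()),int(s[m].max()),10):
        q=m&(s>=k)&(s<k+10)
        if q.sum()>20: print(k,q.sum(),'n',n[q].min().round(1),n[q].max().round(1),'ztop',np.percentile(Z[q],95).round(4))
E
python3 -c "
from h import *
see('w4')"
```

```text
t 11.25 bed s -167.62 n 0.8 z 163.76 rot [-1.7999e+02 -6.0000e-02  9.4560e+01] Fs -0.18 Fn 0.17 Fz 0.66 w 0.02
punch 7414 s -135.710711946229 -20.53289503647472 line [ 9.9999571e-01 -2.9286747e-03 -7.5535294e+01 -5.4786284e-03]
-135 592 n -11.7 11.2 ztop 0.0636
-125 363 n -7.0 7.3 ztop 0.0596
-115 588 n -12.0 12.3 ztop 0.0643
-105 665 n -12.6 12.1 ztop 0.0644
-95 677 n -12.6 12.0 ztop 0.0645
-85 701 n -12.4 11.8 ztop 0.0644
-75 722 n -12.2 12.3 ztop 0.0645
-65 754 n -12.1 12.2 ztop 0.0644
-55 767 n -12.7 12.0 ztop 0.0645
-45 799 n -12.7 11.8 ztop 0.0644
-35 589 n -12.5 11.7 ztop 0.0641
-25 184 n -8.3 8.1 ztop 0.0604
```

View pics/w4.png

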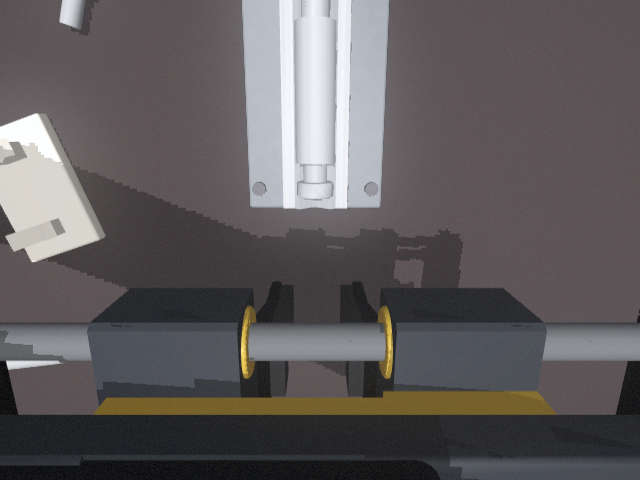

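Seated correctly: barrel top at 64 mm, centred, with the head face at s ≈ -136 mm. While the fingers come down behind the head, I'll estimate the button position from the earlier picture.

arm_command([
  [[0, -0.8, 30], -0.002],
  [[0, -0.8, 60], -0.002],
  [[0, -0.8, 85], -0.002],
  [[0, -0.8, 102], -0.002],
  [[0, -0.8, 109], -0.002],
], grip_force=30)

```text
time_s: 11.8
tool_pos: [0.6637, -0.1224, 0.0529]
tool_rot: [-179.8, -0.0, 94.6]
force: [0.8, 0.1, 0.1]
grip_width: 0.0008
grasp_force: 0.0
```

arm_command([
  [[3, 0, 0], 0],
  [[6, 0, 0], 0],
  [[9, 0, 0], 0],
  [[12, 0, 0], 0],
  [[14, 0, 0], 0],
])

```text
time_s: 12.3
tool_pos: [0.6641, -0.1089, 0.0557]
tool_rot: [179.9, -0.0, 94.6]
force: [0.1, -0.9, -0.1]
grip_width: 0.0005
grasp_force: 0.0
```

```bash
python3 - <<'E'
from h import *
bed()
y=np.radians(94.42); a=np.array([np.cos(y),np.sin(y)]); nn=np.array([a[1],-a[0]])
for f in('w1','scene0'):
    g=np.load(f+'.npz'); c=viewer.calibration('scene')
    P=pts(g['d'],g['K'] if 'K' in g else c['K'],g['T'] if 'T' in g else c['T'])
    E=(P[...,:2]-[.652,.0458])*1000; s=E@a; n=E@nn; Z=P[...,2]
    m=(g['d']>0)&(abs(n)<8)&(Z>.049)&(Z<.065)&(s>66)&(s<112); print(f,m.sum(),np.histogram(s[m],np.arange(66,113,2)))
E
```

```text
t 12.3 bed s -155.17 n 0.15 z 55.74 rot [ 1.7992e+02 -1.0000e-02  9.4550e+01] Fs -0.86 Fn -0.01 Fz -0.06 w 0.0005
w1 401 (array([ 0,  0,  0,  0,  0,  0,  0,  0,  0,  0,  0,  0,  0,  0, 16, 26, 60,
       50, 49, 51, 48, 51, 50]), array([ 66,  68,  70,  72,  74,  76,  78,  80,  82,  84,  86,  88,  90,
        92,  94,  96,  98, 100, 102, 104, 106, 108, 110, 112]))
scene0 1 (array([0, 0, 0, 0, 0, 0, 0, 0, 0, 0, 0, 0, 0, 0, 1, 0, 0, 0, 0, 0, 0, 0,
       0]), array([ 66,  68,  70,  72,  74,  76,  78,  80,  82,  84,  86,  88,  90,
        92,  94,  96,  98, 100, 102, 104, 106, 108, 110, 112]))
```

arm_command([
  [[2, 0, 0.5], 0],
  [[4, 0, 1], 0],
  [[6, 0, 1], 0],
  [[8, 0, 1], 0],
  [[10, 0, 1], 0],
])

```text
time_s: 12.8
tool_pos: [0.6629, -0.101, 0.054]
tool_rot: [180.0, 0.1, 94.5]
force: [-0.5, -4.4, -1.3]
grip_width: 0.0006
grasp_force: 1.8
```

arm_command([
  [[2, 0, 0], 0],
  [[4, 0, 0], 0],
  [[6, 0, 0], 0],
  [[8, 0, 0], 0],
  [[10, 0, 0], 0],
])

```text
time_s: 13.3
tool_pos: [0.662, -0.0896, 0.054]
tool_rot: [-180.0, 0.0, 94.5]
force: [0.9, -3.5, -0.5]
grip_width: 0.0004
grasp_force: 1.8
```

```bash
python3 -c "
from h import *
bed()"
```

```text
t 13.3 bed s -135.75 n -0.46 z 53.96 rot [-1.800e+02  1.000e-02  9.452e+01] Fs -3.53 Fn 0.63 Fz -0.53 w 0.0004
```

arm_command([
  [[4, 0, 0], 0],
  [[8, 0, 0], 0],
  [[12, 0, 0], 0],
  [[16, 0, 0], 0],
  [[20, 0, 0], 0],
])

```text
time_s: 13.8
tool_pos: [0.6604, -0.0691, 0.0539]
tool_rot: [-180.0, -0.0, 94.5]
force: [1.2, -4.4, -0.2]
grip_width: 0.0003
grasp_force: 1.8
```

arm_command([
  [[4, 0, 0], 0],
  [[8, 0, 0], 0],
  [[12, 0, 0], 0],
  [[16, 0, 0], 0],
  [[20, 0, 0], 0],
])

```text
time_s: 14.3
tool_pos: [0.6589, -0.0493, 0.054]
tool_rot: [180.0, -0.0, 94.5]
force: [0.5, -4.0, -1.2]
grip_width: 0.0002
grasp_force: 1.8
```

arm_command([
  [[3, 0, 0], 0],
  [[6, 0, 0], 0],
  [[9, 0, 0], 0],
  [[11, 0, 0], 0],
  [[12, 0, 0], 0],
])

```text
time_s: 14.8
tool_pos: [0.658, -0.0374, 0.054]
tool_rot: [180.0, -0.0, 94.5]
force: [0.9, -3.7, -1.1]
grip_width: 0.0003
grasp_force: 1.8
```

```bash
python3 - <<'E'
from h import *
bed()
im,d=snap('top'); cv2.imwrite('pics/t1.png',cv2.resize(im[140:240,215:415],None,fx=4,fy=4,interpolation=cv2.INTER_CUBIC))
E
```

```text
t 14.8 bed s -83.38 n -0.45 z 53.96 rot [179.99  -0.    94.54] Fs -3.72 Fn 0.62 Fz -1.15 w 0.0003
```

View pics/t1.png

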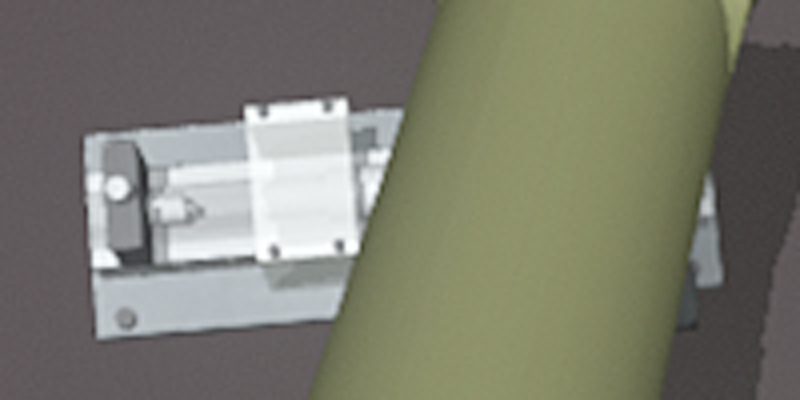

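The crop shows the stop block at (125, 195), the button out to about x = 190 and the pin tip at about x = 200. The bridge's left edge is at 245, and the punch tip is still under the bridge. I'll push until the tip clears the bridge, then measure the gap from images.

arm_command([
  [[3, 0, 0], 0],
  [[6, 0, 0], 0],
  [[9, 0, 0], 0],
  [[11, 0, 0], 0],
  [[12, 0, 0], 0],
])

```text
time_s: 15.35
tool_pos: [0.657, -0.0253, 0.0539]
tool_rot: [-180.0, -0.0, 94.6]
force: [1.0, -3.0, -0.1]
grip_width: 0.0002
grasp_force: 1.9
```

```bash
python3 - <<'E'
from h import *
bed()
y=np.radians(94.42); a=np.array([np.cos(y),np.sin(y)]); nn=np.array([a[1],-a[0]])
out=[]
for nme,org in(('top',(.6447,.0468)),('scene',(.652,.0455))):
    c=viewer.calibration(nme); ims=[]; ds=[]
    for i in range(4):
        im,d=snap(nme); ims.append(im.astype(float)); ds.append(d)
    im=np.mean(ims,0); d=np.median(ds,0); np.savez('g_'+nme,im=im,d=d)
    P=pts(d,c['K'],c['T']); E=(P[...,:2]-org)*1000; s=E@a; n=E@nn; Z=P[...,2]
    for k in range(60,112,2):
        m=(d>0)&(abs(n)<20)&(s>=k)&(s<k+2)&(Z>.047)&(Z<.1)
        if m.any(): print(nme,k,m.sum(),'n',n[m].min().round(),n[m].max().round(),'ztop',Z[m].max().round(3))
    # crop with bed-axis, in plane z=51, via homography  (2 mm -> px 8/mm)
    q=[];sc=8
    for ss,nv in((60,-20),(60,20),(125,20),(125,-20)):
        w=np.array([*(np.array(org)+a*ss/1000+nn*nv/1000),.058,1]); p=np.linalg.inv(c['T'])@w
        q.append([c['K'][0,2]+c['K'][0,0]*p[0]/-p[2],c['K'][1,2]+c['K'][1,1]*-p[1]/-p[2]])
    H=cv2.getPerspectiveTransform(np.float32(q),np.float32([[0,0],[0,40*sc],[65*sc,40*sc],[65*sc,0]]))
    out.append(cv2.warpPerspective(im.astype(np.uint8),H,(65*sc,40*sc-40),flags=cv2.INTER_CUBIC))
cv2.imwrite('pics/gap.png',np.vstack(out))
E
```

```text
t 15.35 bed s -71.27 n -0.52 z 53.93 rot [-1.800e+02 -1.000e-02  9.455e+01] Fs -3.1 Fn 0.76 Fz -0.12 w 0.0002
top 60 27 n -20.0 19.0 ztop 0.085
top 62 24 n -19.0 20.0 ztop 0.086
top 64 12 n -19.0 14.0 ztop 0.085
top 66 6 n -2.0 7.0 ztop 0.06
top 68 9 n -4.0 11.0 ztop 0.059
top 70 11 n -5.0 11.0 ztop 0.061
top 72 10 n -5.0 8.0 ztop 0.06
top 74 5 n -5.0 9.0 ztop 0.059
top 94 2 n 2.0 4.0 ztop 0.054
top 96 4 n 1.0 3.0 ztop 0.055
top 98 9 n -3.0 7.0 ztop 0.059
top 100 7 n -3.0 7.0 ztop 0.058
top 102 7 n -3.0 7.0 ztop 0.06
top 104 7 n -3.0 8.0 ztop 0.058
top 106 9 n -3.0 8.0 ztop 0.058
top 108 8 n -3.0 8.0 ztop 0.058
top 110 10 n -4.0 9.0 ztop 0.059
scene 60 21 n -18.0 20.0 ztop 0.085
scene 62 39 n -20.0 19.0 ztop 0.084
scene 64 24 n -19.0 19.0 ztop 0.084
scene 66 9 n -7.0 8.0 ztop 0.06
scene 68 6 n -2.0 8.0 ztop 0.058
scene 70 8 n -5.0 8.0 ztop 0.059
scene 72 17 n -6.0 8.0 ztop 0.059
scene 74 10 n -6.0 7.0 ztop 0.056
scene 94 1 n 2.0 2.0 ztop 0.054
```

View pics/gap.png

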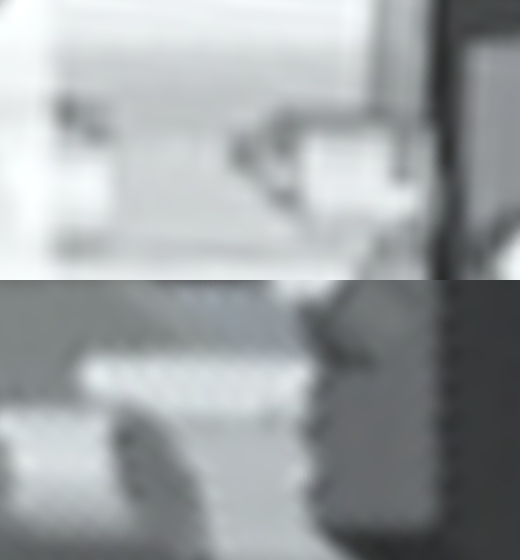

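The rectified view (8 px/mm, starting at s = 60) shows the tip end at x≈108 and the button face at x≈290. The depth profile puts the tip at about 75 and the button at about 97–98. That leaves a gap of about 22 mm to the button (19 mm to the pin), so I'll advance 14 mm, then re-measure.

arm_command([
  [[3, 0, 0], 0],
  [[6, 0, 0], 0],
  [[9, 0, 0], 0],
  [[12, 0, 0], 0],
  [[14, 0, 0], 0],
])

```text
time_s: 16.25
tool_pos: [0.6559, -0.0113, 0.054]
tool_rot: [180.0, -0.0, 94.5]
force: [1.0, -4.0, -0.1]
grip_width: 0.0002
grasp_force: 1.9
```

```bash
cat > gap.py <<'E'
from h import *
bed()
y=np.radians(94.42); a=np.array([np.cos(y),np.sin(y)]); nn=np.array([a[1],-a[0]])
c=viewer.calibration('top'); org=(.6447,.0468)
D=[];I=[]
for i in range(4):
    im,d=snap('top'); D.append(d); I.append(im.astype(float).mean(2))
I=np.mean(I,0); P=pts(np.median(D,0),c['K'],c['T']); E=(P[...,:2]-org)*1000; s=E@a; n=E@nn; Z=P[...,2]
m=(abs(n-2)<7)&(Z>.047)&(Z<.07)&(s>66)&(s<112)
print('prof',{k:(int(((s>=k)&(s<k+1)&m).sum()),round(float(np.max(Z[(s>=k)&(s<k+1)&m],initial=0)),3)) for k in range(70,104)})
w=lambda ss,nv:np.array([*(np.array(org)+a*ss/1000+nn*nv/1000),.051,1])
for nv in(0,2,4):
    o=[]
    for ss in np.arange(70,104,1.):
        p=np.linalg.inv(c['T'])@w(ss,nv); o.append(cv2.getRectSubPix(I.astype(np.float32),(1,1),(float(c['K'][0,2]-c['K'][0,0]*p[0]/p[2]),float(c['K'][1,2]+c['K'][1,1]*p[1]/p[2])))[0,0])
    print(nv,np.round(o).astype(int))
E
python3 gap.py
```

```text
t 16.25 bed s -57.27 n -0.49 z 53.99 rot [179.99  -0.    94.54] Fs -4.01 Fn 0.65 Fz -0.11 w 0.0002
prof {70: (4, 0.061), 71: (5, 0.06), 72: (5, 0.061), 73: (4, 0.058), 74: (5, 0.06), 75: (3, 0.058), 76: (7, 0.061), 77: (2, 0.056), 78: (7, 0.06), 79: (3, 0.057), 80: (6, 0.06), 81: (5, 0.061), 82: (4, 0.061), 83: (3, 0.061), 84: (5, 0.059), 85: (5, 0.06), 86: (4, 0.059), 87: (5, 0.061), 88: (2, 0.058), 89: (1, 0.051), 90: (0, 0.0), 91: (0, 0.0), 92: (0, 0.0), 93: (0, 0.0), 94: (0, 0.0), 95: (3, 0.055), 96: (0, 0.0), 97: (3, 0.056), 98: (6, 0.059), 99: (3, 0.058), 100: (4, 0.058), 101: (3, 0.056), 102: (6, 0.06), 103: (1, 0.053)}
0 [209 203 196 194 194 192 191 189 190 196 203 210 213 212 211 211 212 214
 203 190 166 152 155 157 159 153 143 153 169 191 212 210 208 207]
2 [231 231 231 230 230 229 228 227 226 226 228 230 230 230 229 229 231 231
 218 198 161 144 152 163 175 176 173 179 187 209 227 226 226 225]
4 [241 242 243 243 243 243 244 243 243 242 242 242 242 242 242 242 245 244
 236 222 199 186 181 179 179 186 191 191 194 213 228 231 233 232]
```

Tip at about 89.5 and button at about 98.5, a gap of about 9 mm. I'll close 6 mm, then creep.

arm_command([
  [[1.5, 0, 0], 0],
  [[3, 0, 0], 0],
  [[4.5, 0, 0], 0],
  [[5.5, 0, 0], 0],
  [[6, 0, 0], 0],
])

```text
time_s: 16.95
tool_pos: [0.6554, -0.0057, 0.054]
tool_rot: [180.0, 0.0, 94.5]
force: [0.5, -3.6, -0.4]
grip_width: 0.0004
grasp_force: 1.9
```

```bash
python3 gap.py | cut -c1-1200
```

```text
t 16.95 bed s -51.64 n -0.53 z 54.0 rot [179.99   0.    94.53] Fs -3.63 Fn 0.25 Fz -0.41 w 0.0004
prof {70: (6, 0.061), 71: (4, 0.059), 72: (6, 0.061), 73: (4, 0.059), 74: (5, 0.06), 75: (3, 0.059), 76: (6, 0.061), 77: (2, 0.059), 78: (7, 0.061), 79: (4, 0.06), 80: (5, 0.059), 81: (4, 0.06), 82: (5, 0.059), 83: (3, 0.059), 84: (4, 0.06), 85: (5, 0.062), 86: (3, 0.058), 87: (5, 0.061), 88: (3, 0.057), 89: (5, 0.06), 90: (3, 0.057), 91: (6, 0.061), 92: (5, 0.061), 93: (4, 0.06), 94: (1, 0.055), 95: (3, 0.053), 96: (0, 0.0), 97: (3, 0.053), 98: (6, 0.058), 99: (3, 0.057), 100: (5, 0.059), 101: (2, 0.057), 102: (5, 0.059), 103: (2, 0.054)}
0 [211 206 198 196 196 195 193 191 192 198 205 212 215 214 213 213 213 212
 212 213 212 212 212 206 196 173 143 150 168 191 213 210 207 207]
2 [230 231 230 230 230 229 228 227 226 227 229 231 231 231 231 230 230 229
 229 229 229 230 231 228 221 198 169 175 185 208 227 226 226 225]
4 [239 240 240 241 241 241 241 242 241 241 241 241 241 241 241 242 242 242
 243 243 244 246 249 243 235 208 180 185 193 213 228 232 233 232]
```

arm_command([
  [[0.3, 0, 0], 0],
  [[0.6, 0, 0], 0],
  [[0.9, 0, 0], 0],
  [[1.2, 0, 0], 0],
  [[1.2, 0, 0], 0],
])

```text
time_s: 17.65
tool_pos: [0.6554, -0.0047, 0.054]
tool_rot: [180.0, 0.0, 94.5]
force: [1.7, -5.3, 0.8]
grip_width: 0.0001
grasp_force: 2.0
```

arm_command([
  [[0.1, 0, 0], 0],
  [[0.2, 0, 0], 0],
  [[0.3, 0, 0], 0],
  [[0.4, 0, 0], 0],
  [[0.4, 0, 0], 0],
])

```text
time_s: 18.15
tool_pos: [0.6553, -0.0043, 0.054]
tool_rot: [180.0, 0.0, 94.5]
force: [1.1, -4.7, 0.1]
grip_width: 0.0005
grasp_force: 2.2
```

```bash
python3 -c "
from h import *
bed()"
```

```text
t 18.15 bed s -50.18 n -0.57 z 53.99 rot [180.     0.    94.52] Fs -4.76 Fn 0.74 Fz 0.06 w 0.0005
```

arm_command([
  [[0.1, 0, 0], 0],
  [[0.2, 0, 0], 0],
  [[0.3, 0, 0], 0],
  [[0.4, 0, 0], 0],
  [[0.4, 0, 0], 0],
])

```text
time_s: 18.65
tool_pos: [0.6553, -0.0038, 0.054]
tool_rot: [180.0, -0.0, 94.5]
force: [0.9, -4.5, 0.5]
grip_width: 0.0003
grasp_force: 2.3
```

arm_command([
  [[0, 0, 0], 0],
  [[0.1, 0, 0], 0],
  [[0.1, 0, 0], 0],
  [[0.2, 0, 0], 0],
  [[0.2, 0, 0], 0],
])

```text
time_s: 19.15
tool_pos: [0.6553, -0.0036, 0.054]
tool_rot: [180.0, -0.0, 94.5]
force: [0.9, -4.9, -0.3]
grip_width: 0.0001
grasp_force: 2.4
```

arm_command([
  [[0.1, 0, 0], 0],
  [[0.2, 0, 0], 0],
  [[0.3, 0, 0], 0],
  [[0.4, 0, 0], 0],
  [[0.4, 0, 0], 0],
])

```text
time_s: 19.65
tool_pos: [0.6552, -0.0031, 0.054]
tool_rot: [180.0, -0.0, 94.5]
force: [0.2, -4.8, -0.8]
grip_width: 0.0005
grasp_force: 2.4
```

arm_command([
  [[0, 0, 0], 0],
  [[0.1, 0, 0], 0],
  [[0.1, 0, 0], 0],
  [[0.2, 0, 0], 0],
  [[0.2, 0, 0], 0],
])

```text
time_s: 20.15
tool_pos: [0.6552, -0.003, 0.054]
tool_rot: [180.0, 0.0, 94.5]
force: [2.1, -4.4, 0.3]
grip_width: 0.0004
grasp_force: 2.5
```

arm_command([
  [[0.1, 0, 0], 0],
  [[0.2, 0, 0], 0],
  [[0.3, 0, 0], 0],
  [[0.3, 0, 0], 0],
  [[0.3, 0, 0], 0],
])

```text
time_s: 20.65
tool_pos: [0.6552, -0.0028, 0.054]
tool_rot: [180.0, 0.0, 94.5]
force: [0.8, -4.4, -0.6]
grip_width: 0.0002
grasp_force: 2.5
```

arm_command([
  [[0, 0, 0], 0],
  [[0.1, 0, 0], 0],
  [[0.2, 0, 0], 0],
  [[0.2, 0, 0], 0],
  [[0.2, 0, 0], 0],
])

```text
time_s: 21.15
tool_pos: [0.6552, -0.0026, 0.054]
tool_rot: [180.0, 0.0, 94.5]
force: [1.4, -4.5, -0.4]
grip_width: 0.0006
grasp_force: 2.5
```

arm_command([
  [[0.1, 0, 0], 0],
  [[0.2, 0, 0], 0],
  [[0.3, 0, 0], 0],
  [[0.3, 0, 0], 0],
  [[0.3, 0, 0], 0],
])

```text
time_s: 21.65
tool_pos: [0.6552, -0.0023, 0.054]
tool_rot: [180.0, 0.0, 94.5]
force: [0.3, -6.0, 1.0]
grip_width: 0.0007
grasp_force: 2.5
```

arm_command([
  [[0, 0, 0], 0],
  [[0.1, 0, 0], 0],
  [[0.2, 0, 0], 0],
  [[0.2, 0, 0], 0],
  [[0.2, 0, 0], 0],
])

```text
time_s: 22.15
tool_pos: [0.6551, -0.0022, 0.054]
tool_rot: [180.0, 0.0, 94.5]
force: [1.4, -6.0, -0.4]
grip_width: 0.0003
grasp_force: 2.6
```

```bash
python3 gap.py | cut -c1-1200
```

```text
t 22.15 bed s -48.1 n -0.57 z 53.95 rot [1.800e+02 1.000e-02 9.452e+01] Fs -6.06 Fn 0.96 Fz -0.38 w 0.0003
prof {70: (4, 0.06), 71: (4, 0.059), 72: (5, 0.06), 73: (4, 0.06), 74: (5, 0.059), 75: (3, 0.059), 76: (6, 0.06), 77: (3, 0.057), 78: (7, 0.06), 79: (3, 0.058), 80: (6, 0.06), 81: (4, 0.059), 82: (5, 0.06), 83: (4, 0.06), 84: (4, 0.059), 85: (6, 0.06), 86: (2, 0.058), 87: (6, 0.058), 88: (3, 0.057), 89: (6, 0.061), 90: (2, 0.054), 91: (6, 0.062), 92: (3, 0.059), 93: (6, 0.059), 94: (3, 0.058), 95: (5, 0.059), 96: (6, 0.06), 97: (2, 0.06), 98: (4, 0.058), 99: (4, 0.057), 100: (4, 0.058), 101: (3, 0.055), 102: (5, 0.059), 103: (2, 0.055)}
0 [211 205 198 197 196 195 194 192 193 199 206 214 216 215 215 214 214 214
 213 213 212 212 212 212 212 206 197 191 186 197 209 208 207 207]
2 [230 230 229 229 229 228 228 227 227 228 229 232 232 231 231 231 230 230
 230 230 230 230 229 229 230 226 222 216 211 217 222 224 225 225]
4 [238 238 239 239 240 240 240 240 240 240 240 240 240 240 240 241 241 241
 242 243 244 244 245 245 245 245 244 236 228 223 222 229 232 232]
```

arm_command([
  [[0.1, 0, 0], 0],
  [[0.2, 0, 0], 0],
  [[0.2, 0, 0], 0],
  [[0.2, 0, 0], 0],
  [[0.2, 0, 0], 0],
])

```text
time_s: 22.85
tool_pos: [0.6551, -0.002, 0.054]
tool_rot: [180.0, 0.0, 94.5]
force: [1.6, -5.2, -1.2]
grip_width: -0.0001
grasp_force: 2.6
```

arm_command([
  [[0, 0, 0], 0],
  [[0.1, 0, 0], 0],
  [[0.1, 0, 0], 0],
  [[0.1, 0, 0], 0],
  [[0.1, 0, 0], 0],
])

```text
time_s: 23.35
tool_pos: [0.6551, -0.002, 0.054]
tool_rot: [180.0, 0.0, 94.5]
force: [1.6, -5.1, -0.2]
grip_width: 0.0006
grasp_force: 2.7
```

arm_command([
  [[0.1, 0, 0], 0],
  [[0.2, 0, 0], 0],
  [[0.2, 0, 0], 0],
  [[0.2, 0, 0], 0],
  [[0.2, 0, 0], 0],
])

```text
time_s: 23.85
tool_pos: [0.6551, -0.0018, 0.054]
tool_rot: [180.0, 0.0, 94.5]
force: [0.7, -5.0, 0.1]
grip_width: 0.0002
grasp_force: 2.6
```

arm_command([
  [[0.1, 0, 0], 0],
  [[0.2, 0, 0], 0],
  [[0.2, 0, 0], 0],
  [[0.2, 0, 0], 0],
  [[0.2, 0, 0], 0],
])

```text
time_s: 24.35
tool_pos: [0.6551, -0.0018, 0.054]
tool_rot: [180.0, 0.0, 94.5]
force: [0.8, -5.8, -0.5]
grip_width: 0.0006
grasp_force: 2.8
```

arm_command([
  [[0.1, 0, 0], 0],
  [[0.2, 0, 0], 0],
  [[0.2, 0, 0], 0],
  [[0.2, 0, 0], 0],
  [[0.2, 0, 0], 0],
])

```text
time_s: 24.85
tool_pos: [0.6551, -0.0017, 0.054]
tool_rot: [180.0, 0.0, 94.5]
force: [0.6, -5.4, -0.8]
grip_width: 0.0004
grasp_force: 2.9
```

```bash
python3 -c "
from h import *
bed()"
```

```text
t 24.85 bed s -47.65 n -0.55 z 54.01 rot [1.7999e+02 4.0000e-02 9.4500e+01] Fs -5.42 Fn 0.23 Fz -0.82 w 0.0004
```

arm_command([
  [[0.1, 0, 0], 0],
  [[0.2, 0, 0], 0],
  [[0.3, 0, 0], 0],
  [[0.3, 0, 0], 0],
  [[0.3, 0, 0], 0],
])

```text
time_s: 25.35
tool_pos: [0.6551, -0.0018, 0.054]
tool_rot: [180.0, 0.1, 94.5]
force: [1.5, -7.0, 0.3]
grip_width: 0.0005
grasp_force: 3.1
```

```bash
python3 -c "
from h import *
bed()"
```

```text
t 25.35 bed s -47.68 n -0.58 z 54.01 rot [1.7999e+02 6.0000e-02 9.4490e+01] Fs -7.08 Fn 0.91 Fz 0.33 w 0.0005
```

On the button now: position is stalled and the force is rising about 5 N/mm. With a drag of about 4 N, I'll press until the total reaches about 10 N.

arm_command([
  [[0.1, 0, 0], 0],
  [[0.2, 0, 0], 0],
  [[0.3, 0, 0], 0],
  [[0.4, 0, 0], 0],
  [[0.4, 0, 0], 0],
])

```text
time_s: 25.85
tool_pos: [0.6551, -0.0017, 0.054]
tool_rot: [180.0, 0.1, 94.5]
force: [2.1, -6.3, -1.0]
grip_width: 0.0006
grasp_force: 3.4
```

arm_command([
  [[0, 0, 0], 0],
  [[0, 0, 0], 0],
  [[0, 0, 0], 0],
  [[0, 0, 0], 0],
  [[0, 0, 0], 0],
])

```text
time_s: 26.35
tool_pos: [0.6551, -0.0017, 0.054]
tool_rot: [180.0, 0.1, 94.5]
force: [1.6, -6.2, 0.8]
grip_width: 0.0006
grasp_force: 3.4
```

arm_command([
  [[0.2, 0, 0], 0],
  [[0.4, 0, 0], 0],
  [[0.6, 0, 0], 0],
  [[0.6, 0, 0], 0],
  [[0.6, 0, 0], 0],
])

```text
time_s: 26.85
tool_pos: [0.6551, -0.0018, 0.054]
tool_rot: [180.0, 0.1, 94.5]
force: [1.4, -6.9, -0.9]
grip_width: 0.0005
grasp_force: 3.8
```

arm_command([
  [[0.1, 0, 0], 0],
  [[0.2, 0, 0], 0],
  [[0.3, 0, 0], 0],
  [[0.3, 0, 0], 0],
  [[0.3, 0, 0], 0],
])

```text
time_s: 27.35
tool_pos: [0.6551, -0.0017, 0.054]
tool_rot: [180.0, 0.1, 94.5]
force: [1.8, -8.5, -1.0]
grip_width: 0.0005
grasp_force: 3.9
```

arm_command([
  [[0.2, 0, 0], 0],
  [[0.4, 0, 0], 0],
  [[0.6, 0, 0], 0],
  [[0.7, 0, 0], 0],
  [[0.7, 0, 0], 0],
])

```text
time_s: 27.85
tool_pos: [0.6551, -0.0017, 0.0541]
tool_rot: [180.0, 0.2, 94.4]
force: [1.5, -8.3, -1.6]
grip_width: 0.0005
grasp_force: 4.4
```

arm_command([
  [[0.1, 0, 0], 0],
  [[0.2, 0, 0], 0],
  [[0.3, 0, 0], 0],
  [[0.3, 0, 0], 0],
  [[0.3, 0, 0], 0],
])

```text
time_s: 28.35
tool_pos: [0.6551, -0.0017, 0.0541]
tool_rot: [180.0, 0.2, 94.4]
force: [1.9, -9.5, -1.1]
grip_width: 0.0004
grasp_force: 4.6
```

```bash
python3 gap.py | cut -c1-1100
```

```text
t 28.35 bed s -47.57 n -0.61 z 54.09 rot [179.97   0.21  94.42] Fs -9.61 Fn 1.16 Fz -1.06 w 0.0004
prof {70: (5, 0.06), 71: (4, 0.06), 72: (5, 0.061), 73: (4, 0.059), 74: (4, 0.059), 75: (4, 0.058), 76: (6, 0.06), 77: (3, 0.058), 78: (6, 0.06), 79: (4, 0.06), 80: (5, 0.061), 81: (4, 0.059), 82: (5, 0.059), 83: (4, 0.059), 84: (4, 0.06), 85: (5, 0.06), 86: (3, 0.059), 87: (6, 0.06), 88: (3, 0.057), 89: (6, 0.06), 90: (2, 0.056), 91: (7, 0.06), 92: (3, 0.059), 93: (5, 0.06), 94: (4, 0.061), 95: (5, 0.059), 96: (5, 0.06), 97: (4, 0.058), 98: (4, 0.06), 99: (3, 0.057), 100: (4, 0.058), 101: (3, 0.056), 102: (5, 0.059), 103: (2, 0.056)}
0 [213 206 198 197 197 195 194 192 193 199 206 214 216 215 215 215 214 214
 214 214 213 212 211 211 211 210 209 207 204 204 204 206 207 207]
2 [230 230 229 229 229 228 228 227 226 228 230 232 232 232 231 231 231 230
 230 230 230 229 229 229 229 229 230 226 223 220 218 222 225 225]
4 [236 238 239 239 240 240 240 240 240 240 240 240 240 240 240 240 241 241
 242 243 244 244 245 244 244 245 246 240 234 226 223 229 232 232]
```

arm_command([
  [[0.2, 0, 0], 0],
  [[0.4, 0, 0], 0],
  [[0.4, 0, 0], 0],
  [[0.4, 0, 0], 0],
  [[0.4, 0, 0], 0],
])

```text
time_s: 29.05
tool_pos: [0.6551, -0.0016, 0.0541]
tool_rot: [180.0, 0.2, 94.4]
force: [2.1, -9.8, -0.8]
grip_width: 0.0005
grasp_force: 4.9
```

arm_command([
  [[0, 0, 0], 0],
  [[0, 0, 0], 0],
  [[0, 0, 0], 0],
  [[0, 0, 0], 0],
  [[0, 0, 0], 0],
])

```text
time_s: 29.55
tool_pos: [0.6551, -0.0016, 0.0541]
tool_rot: [180.0, 0.2, 94.4]
force: [2.0, -10.1, -1.0]
grip_width: 0.0006
grasp_force: 4.8
```

Total is about 10 N, so about 6 N on the stop, held for over 0.5 s. Now I'll back off gently along the groove and then lift.

arm_command([
  [[-1, 0, 0], 0],
  [[-2, 0, 0], 0],
  [[-4, 0, 0], 0],
  [[-8, 0, 0], 0],
  [[-14, 0, 0], 0],
])

```text
time_s: 30.05
tool_pos: [0.6556, -0.0093, 0.0537]
tool_rot: [-180.0, -0.2, 94.7]
force: [0.6, 0.8, 0.3]
grip_width: 0.0003
grasp_force: 0.0
```

arm_command([
  [[-15, 0, 0], 0],
  [[-35, 0, -10], 0],
  [[-60, 0, -40], 0],
  [[-80, 0, -80], 0],
  [[-90, 0, -110], 0],
])

```text
time_s: 30.55
tool_pos: [0.663, -0.1075, 0.1674]
tool_rot: [179.9, 0.1, 94.2]
force: [-0.1, -0.4, -0.4]
grip_width: 0.0006
grasp_force: 0.0
```

```bash
python3 gap.py | tail -3; python3 - <<'E'
from h import *
bed(); im,d=snap('top'); cv2.imwrite('pics/t2.png',cv2.resize(im[140:240,215:415],None,fx=4,fy=4,interpolation=cv2.INTER_CUBIC))
E
```

```text
222 222 221 221 220 220 220 220 221 217 214 211 210 214 217 216]
4 [228 229 230 230 231 231 231 231 232 232 232 232 232 232 232 232 232 233
 233 234 235 236 236 236 235 237 238 232 226 218 215 220 223 224]
t 30.75 bed s -150.16 n -0.33 z 165.44 rot [1.7987e+02 1.0000e-02 9.4390e+01] Fs 0.11 Fn -0.67 Fz -0.87 w 0.0007
```

View pics/t2.png

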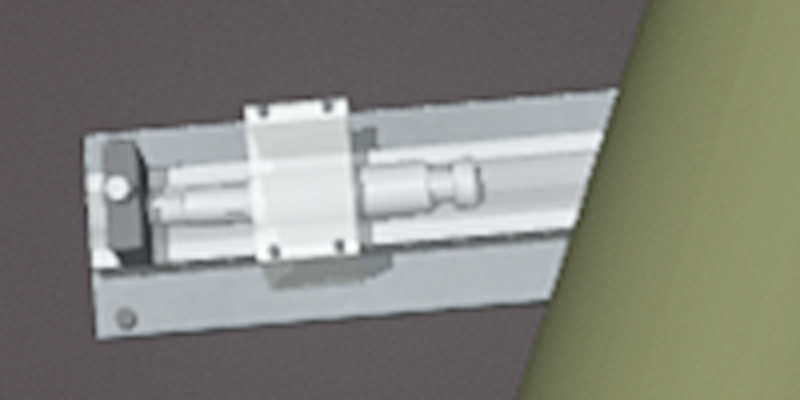

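The crop shows the punch in the groove, tip against the button (x≈185) and head at (468, 183). The tip-to-button brightness profile is unchanged from the pressed state. The robot is clear and touching nothing, so I'm handing in.

```bash
python3 -c "
from cell import env
print(env.sign_off())"
```

```text
the job is handed in; nothing more can be done
None
```

The punch is lying in the groove with its tip against the stop button, after being pressed home with about 6 N on the stop; the robot is clear and the job is handed in at about 31 s, with no verdict returned.

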